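# Screw the winged cap onto the strainer housing

## Task

Close the open pipe strainer on the bench with the larger of the two winged caps: set the cap squarely on the neck, wing bar in line with the pipe run, so that it rests on top of the thread. Then turn it back (counter-clockwise from above) until it drops into the thread, and screw it forward (clockwise) until it is fully home against its stop; let go. Leave the small cap and the other stock where they are.

Things in the scene. Friction and masses are not known exactly. Their poses are not given: they have to be found in the camera images.
- cap_center (a point): the larger winged cap, grey plastic, open side down, 120 g: round ribbed skirt 76 mm across (inside 67) and 33 high, closed on top; on it an upright wing bar 60 long, 14 thick, 30 high. Inside the rim four lugs 6 mm wide, in line with the bar and square to it. The point is on the axis, 31.5 mm above the rim and 31.5 below the bar's top; x along the bar, z up
- cap_bar_end (a point): middle of one end face of the big cap's wing bar: 30 mm along the cap's x from its axis, 16.5 mm above the cap's centre
- mouth (a point): centre of the open neck's rim, 142 mm above the table, on the grey strainer housing (bolted down; bowl 104 mm wide, foot 130 x 110). x along the pipe run, z up. Neck 52 mm across, 27 high, its top 5 mm tapered to 44, on a shoulder 86 wide. Outside it four equal interrupted threads, 62 mm across, with a gap and a stop post between each and the next
- pipe_end (a point): centre of one end of the pipe run, 115 mm along the housing's x from the neck's axis, 60 mm above the table; the other end is opposite. Stubs 44 mm across, collars 60 mm across
- thread_top (a point): on the neck's axis, 21.5 mm above the mouth: where the cap's centre stands while its lugs rest on the flat thread tops, as they do with the bar in line with the pipe run (within 15 degrees). Turned clockwise there, the lugs meet stop posts. Counter-clockwise they meet the gaps 18 to 38 degrees from the pipe line (differs each time): unless held up the cap then drops 11 mm by its weight
- cap_home (a point): on the neck's axis, 6.5 mm above the mouth: where the cap's centre is when screwed fully home. Just dropped in it is 10.5 mm above the mouth; a stop is met about 12 degrees farther back. Clockwise from there it turns 55 to 75 degrees, sinking 4 mm, to a firm stop. It turns lightly, with about 2 mm of sideways play and up to 2.5 mm of lift
- small_cap_center (a point): the smaller winged cap, of the same shape, 52 mm across and 52 mm high: it does not fit and stays where it is. The point is its centre, half-way up; x along its bar
- elbow: brass pipe elbow, about 55 x 55 mm, 32 high, lying; origin on its underside
- tee: copper pipe tee, 96 x 70 mm, 38 high, lying; origin on its underside
- union_nut: steel hexagonal nut, 52 mm across, 22 high, lying flat; origin at the centre of its underside
- tape_roll: roll of pale tape, 68 mm across, 22 high, lying flat; origin at the centre of its underside
- spanner: steel open-ended spanner lying flat; origin on its underside, x along it
- offcut: offcut of white pipe, 40 mm in diameter, 150 long, lying; origin on its underside, x along it
- solvent: closed steel tin with a paper band, 56 mm across, 130 high, standing; origin at the centre of its underside
Not all that is in view belongs to the job. Leave any red look-alike of the part that bears mouth alone.

How it is judged:
By the outcome, as a careful person would: the job done as asked, in the order asked, and still so for the second after the job is handed in, with the robot touching nothing.
It also fails if it takes over 48 s, if anything falls off the work surface, if the arm or the gripper's body presses on something with over 40 N, if the wrist force passes 120 N, or if a joint passes its speed limit or range.

## Robot

A 7-joint arm with a two-finger parallel gripper is mounted at the origin on the work surface. World frame = base frame: x ahead of the robot, y to its left, z up, the work surface at z = 0. Lengths are in mm, angles in rad, forces in N, time in s.
With the tool pointing down it reaches from about 425 to 825 mm from the base axis. Payload 3.6 kg.
Tool frame: the origin (TCP) lies midway between the tips of the shut fingers; the grasp point (between the pads) lies 19 mm behind it; z points along the fingers, x is the direction in which the jaws open and shut, and the axes are right-handed (so a half turn about z gives the same grasp; the last joint's range is limited). The gripper opens to 93 mm and grips with 3 to 60 N. Pads are 15 mm wide; open, the fingers measure 128 mm over their backs; the gripper's body (75 mm by 188 mm) begins 65 mm behind the grasp point.
Start: joints at [1.208, 0.615, -0.013, 1.423, 0.008, 1.103, -0.04], TCP at [214.202, -613.661, 218.64] pointing down, gripper open.
Joint ranges: [-3.12, 3.12], [-0.3, 2.06], [-1.34, 1.32], [0.26, 2.42], [-1.36, 4.5], [0.01, 1.98], [-2.84, 2.84]. Speed limits (rad/s): [2.79, 2.79, 3.14, 3.14, 3.14, 3.14, 3.14].

## Interface

Orientations are given as a rotation vector (axis times angle).
In Python, from rig import * gives the robot as it stands.
- The arm moves only by the tool drive_tool, never from a script. Its argument "rows" is text: rows parted by semicolons, each of 5 numbers parted by spaces: the gripper's target within -1 to 1 (shut at 1, half-way at 0, fully open at -1), then the shift along the tool's x, y, z in mm, then the turn about the tool's z in degrees. In form: gripper dx dy dz roll; .... A call has exactly 10 rows; each row shifts and turns the pose as measured when the row begins, along the tool's axes as they then stand; what a row does not reach is not made up. A row lasts 1/10 s, in which the tool goes at most 50 mm and 8.59 degrees, less where a joint would pass 70% of its speed; a pose out of reach is approached as far as the arm can. A call with a gripper value outside its range is refused whole. The fingers move at their own pace and stop on an object; "force" is the grip in N (left out, the last holds). Time passes only in rows, so rows that do not move let the fingers close, or fill a call up. It gives the time, the measured TCP pose, the force and the opening at its end, in the units of the state.
- sense(): the state, without advancing time (a new reading comes with each control period).
- read_camera(name): name is "side" or "top" or "wrist"; returns a dict with "pixels" (420x560x3 uint8, red, green, blue), "intrinsics" (3x3 intrinsics, pixels), "D" ([k1, k2, p1, p2, k3] as OpenCV has them; the pictures are not rectified), "R" (3x3) and "t" (3): a world point X has camera coordinates R X + t. Camera axes: x right, y down, z forward; pixel columns grow to the right and rows downward; lengths in mm; the calibration is good to about 2 mm. A picture is of the moment at which its call begins. There is no depth.
- finish_job(): hands the job in, once; it reports no verdict.
The state is a dict: "clock": time; "joints": joint angles; "joint_velocities": joint speeds; "joint_torque": joint torques, N m; "position": TCP position; "orientation": TCP orientation; "force": force on the tool from outside, world axes, zero at the start; "moment": the same for the moment, N m; "gripper_width": opening from 0.0 (shut) to 1.0 (fully open).
Only numpy, scipy, OpenCV 4.12 (cv2) and the standard library are available. Lean on these libraries where they do the work, as an engineer would, in place of code of your own. Each camera call takes 0.05 s, during which the arm holds its last target.

## Working session

There is one attempt and no reset: what is moved stays moved. The work goes in short steps, Python scripts to look and compute and a tool call to move; the robot and the scene stay as the last step left them, time stands still between calls to the robot, and variables do not carry over. Pictures are saved under pics/ and viewed, and the job is handed in when it is done.

Besides the shell and the picture viewer there is one more tool, called after "Emit:" as name(argument=value, ...) on one line, values as JSON. drive_tool: Moves the arm, as the interface text tells. Its arguments: {"type":"object","properties":{"rows":{"type":"string"},"force":{"type":"number"}},"required":["rows"]}

```bash
ls; mkdir -p pics
python3 - <<'E'
from rig import *
import cv2
print(sense())
for n in ["side","top","wrist"]:
    c=read_camera(n); cv2.imwrite(f"pics/{n}0.png",c["pixels"][:,:,::-1])
    print(n,c["intrinsics"],c["D"],c["R"],c["t"])
E
```

```text
pics
{'clock': 0.0, 'joints': array([ 1.20850219,  0.6158757 , -0.01263758,  1.424882  ,  0.00808634,
        1.10339949, -0.04041741]), 'joint_velocities': array([ 0.00063063, -0.00138855, -0.00015635,  0.00063953, -0.00020177,
        0.00058026, -0.00059268]), 'joint_torque': array([-9.35942762e-05, -4.58932400e+01,  2.09047906e-01, -1.65741599e+01,
       -6.09572860e-02,  2.04374932e-02,  2.43914965e-04]), 'position': array([ 213.95120149, -612.94534903,  217.51495688]), 'orientation': array([-2.5603016 ,  1.81806497,  0.00322971]), 'force': array([ 0.37577686,  0.32730906, -0.79531479]), 'moment': array([0.01605992, 0.01449954, 0.03104818]), 'gripper_width': 0.9988227791184358}
side [[499.94430647   0.         271.30405909]
 [  0.         499.94430647 209.62756953]
 [  0.           0.           1.        ]] [-0.00918277  0.          0.          0.          0.        ] [[-0.97647419 -0.21478276 -0.0191447 ]
 [-0.10662857  0.55811687 -0.82288268]
 [ 0.187426   -0.80148233 -0.56788869]] [ 454.73892733  141.34006311 1169.20632544]
top [[394.36694378   0.         277.19167789]
 [  0.         394.36694378 209.80917694]
 [  0.           0.           1.        ]] [-0.0423064  0.         0.         0.         0.       ] [[ 0.00620074 -0.99986762 -0.01504277]
 [-0.99702324 -0.00502559 -0.07693759]
 [ 0.07685181  0.01547507 -0.99692243]] [  19.6920004   488.45884444 1032.51606431]
wrist [[378.77365227   0.         279.97468061]
 [  0.         378.77365227 212.59736749]
 [  0.           0.           1.        ]] [-0.08806445  0.          0.          0.          0.        ] [[ 0.32911337 -0.9442883  -0.00199876]
 [-0.91615037 -0.31981789  0.24162992]
 [-0.22880755 -0.07769248 -0.97036642]] [-649.73777714  -29.2540117   389.35872087]
```

View pics/side0.png

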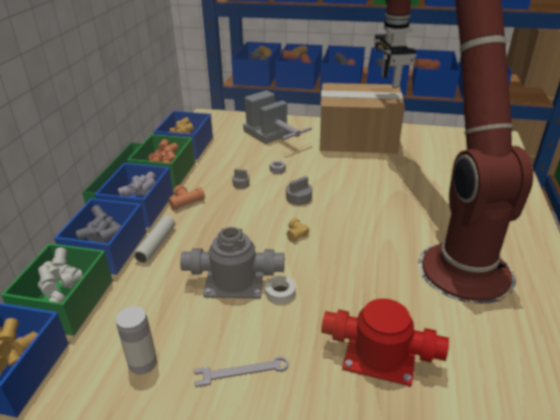

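View pics/top0.png

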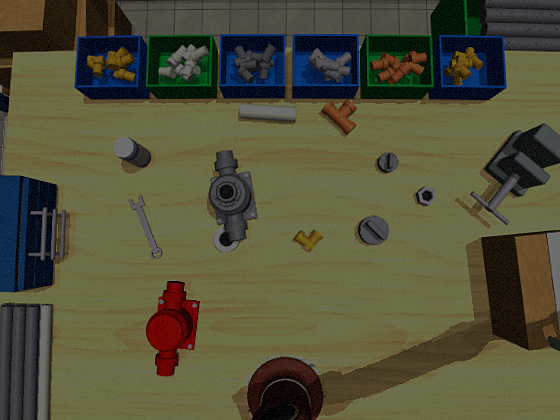

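View pics/wrist0.png

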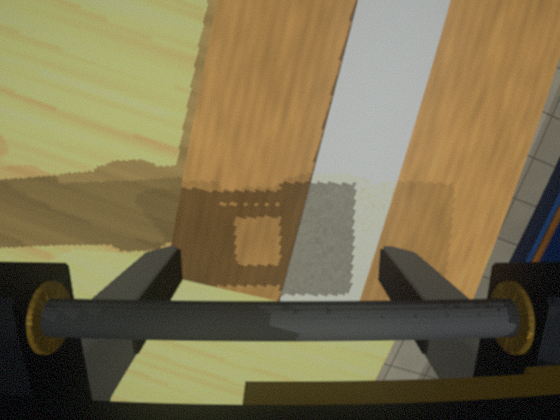

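The side and top views show the big cap at about (373,230) in top, the small cap at (387,162), the open housing at (231,195) and the red look-alike at (172,325). I'll enlarge these next.

Run:
```python
import cv2
t=cv2.imread("pics/top0.png"); s=cv2.imread("pics/side0.png")
def crop(im,x,y,w,h,k,n): cv2.imwrite(n,cv2.resize(im[y:y+h,x:x+w],None,fx=k,fy=k,interpolation=cv2.INTER_CUBIC))
crop(t,340,200,70,60,10,"pics/c1.png")
crop(t,185,140,90,120,5,"pics/c2.png")
crop(s,170,160,160,145,5,"pics/c3.png")
```

```text
(no output)
```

View pics/c1.png

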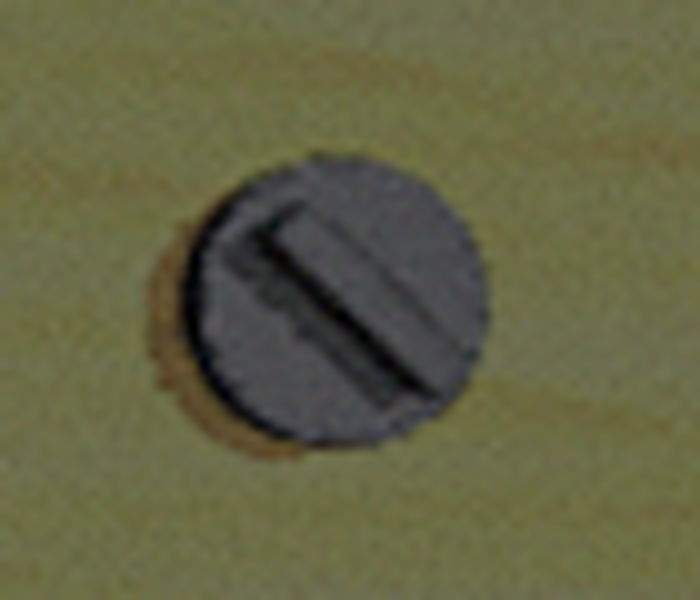

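View pics/c2.png

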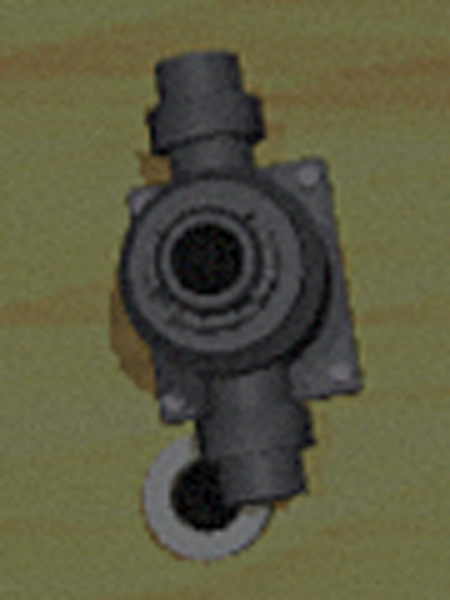

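View pics/c3.png

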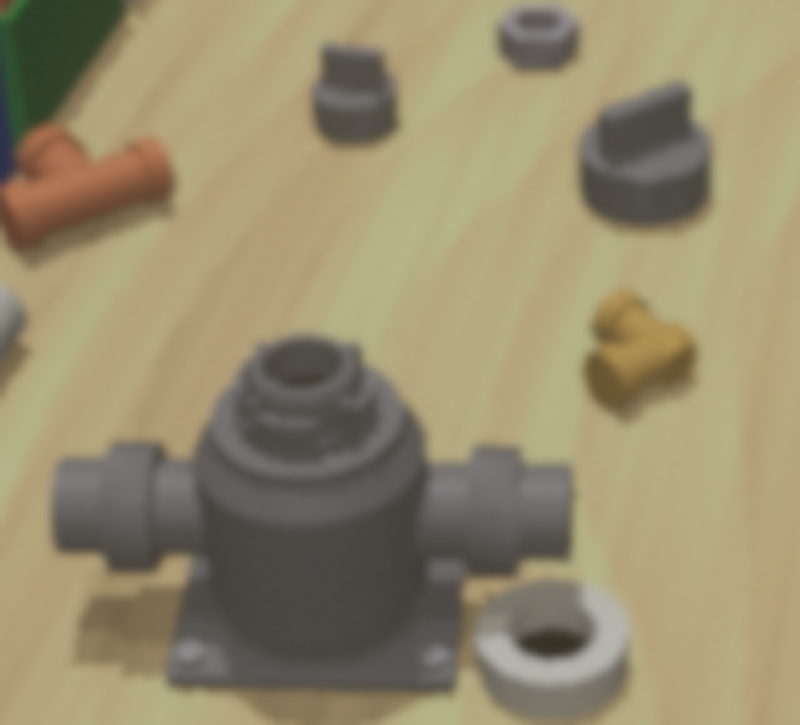

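```bash
cat > h.py <<'E'
from rig import *
import cv2, numpy as np
from scipy.spatial.transform import Rotation as Rot
def ray(c,uv):
    p=cv2.undistortPoints(np.array([[uv]],float),c["intrinsics"],np.array(c["D"]))[0,0]
    d=c["R"].T@np.array([p[0],p[1],1]); o=-c["R"].T@c["t"]; return o,d/np.linalg.norm(d)
def onz(c,uv,z):
    o,d=ray(c,uv); return o+d*(z-o[2])/d[2]
def tri(c1,u1,c2,u2):
    o1,d1=ray(c1,u1);o2,d2=ray(c2,u2)
    A=np.c_[d1,-d2]; s=np.linalg.lstsq(A,o2-o1,rcond=None)[0]
    a=o1+d1*s[0];b=o2+d2*s[1]; return (a+b)/2,np.linalg.norm(a-b)
def proj(c,X):
    return cv2.projectPoints(np.array(X,float).reshape(-1,3),cv2.Rodrigues(c["R"])[0],c["t"],c["intrinsics"],np.array(c["D"]))[0][:,0]
E
python3 - <<'E'
from h import *
t=read_camera("top"); s=read_camera("side")
c1=lambda x,y:(340+x/10-.45,200+y/10-.45)
c2=lambda x,y:(185+x/5-.4,140+y/5-.4)
c3=lambda x,y:(170+x/5-.4,160+y/5-.4)
print("cap z33",onz(t,c1(343,298),33))
for p in [(300,203),(272,228),(470,352),(435,395)]: print("bar",onz(t,c1(*p),63))
print("mouth",onz(t,c2(207,259),142),tri(t,c2(207,259),s,c3(303,362)))
a=onz(t,c2(198,57),70);b=onz(t,c2(265,497),70);print("pipe",a,b,np.linalg.norm(a-b),np.degrees(np.arctan2(*(a-b)[1::-1])), (a+b)/2)
print("shoulder z115",onz(t,c2(212,272),115))
print("side: cap",onz(s,c3(644,160),33), "mouth", onz(s,c3(303,362),142))
for p in [(604,113),(688,85)]: print("bar side top",onz(s,c3(*p),63))
print("pipe side",onz(s,c3(55,508),60),onz(s,c3(572,512),60))
st=sense();print(Rot.from_rotvec(st["orientation"]).as_matrix())
w=read_camera("wrist");print(proj(w,[onz(t,c1(343,298),33)]))
E
```

```text
cap z33 [ 437.2284782  -231.15946302   33.        ]
bar [ 460.48939892 -213.59734411   63.        ]
bar [ 454.08457062 -206.39149385   63.        ]
bar [ 422.80973992 -256.43670052   63.        ]
bar [ 411.87255079 -247.38601253   63.        ]
mouth [521.97390761 142.05378892 142.        ] (array([521.9657731 , 142.03631606, 142.1324839 ]), np.float64(0.016779442872305733))
pipe [635.64215734 159.09356742  70.        ] [409.90383546 121.26517469  70.        ] 228.88594815824254 9.513024263331012 [522.7729964  140.17937106  70.        ]
shoulder z115 [518.94670369 143.4682778  115.        ]
side: cap [ 433.92280634 -212.2683026    33.        ] mouth [522.03217829 141.86983789 142.        ]
bar side top [ 456.29213357 -209.5140791    63.        ]
bar side top [ 415.30778738 -247.92174835   63.        ]
pipe side [637.01005262 164.50661244  60.        ] [408.64227609 122.34383045  60.        ]
[[ 3.29516174e-01 -9.44149811e-01 -4.74835878e-04]
 [-9.44149118e-01 -3.29516508e-01  1.14583180e-03]
 [-1.23830314e-03  7.07457648e-05 -9.99999231e-01]]
[[ -22.41672577 -152.519947  ]]
```

Emit:
drive_tool(rows="-1 -31 -37 0 0;-1 -31 -37 0 0;-1 -31 -37 0 0;-1 -31 -37 0 0;-1 -31 -37 0 0;-1 -31 -37 0 0;-1 -31 -37 0 0;-1 0 0 0 -8.5;-1 0 0 0 -8.5;-1 0 0 0 -8.5")

```text
clock: 1.3
position: [395.4, -311.1, 216.5]
orientation: [2.894, -1.217, 0.002]
force: [-0.2, -0.2, 1.0]
gripper_width: 0.998
```

```bash
cat >> h.py <<'E'
def yaw(st=None):
    st=st or sense(); M=Rot.from_rotvec(st["orientation"]).as_matrix(); return M,np.degrees(np.arctan2(M[1,0],M[0,0]))
def info(target=None,ty=None):
    st=sense();M,y=yaw(st)
    print("t",round(st["clock"],2),"p",st["position"].round(1),"yaw",y.round(2),"tilt",np.degrees(np.arccos(-M[2,2])).round(2),"F",st["force"].round(1),"m",st["moment"].round(2),"q7",st["joints"][6].round(2),"w",round(st["gripper_width"]*93,1))
    if target is not None: print("tool d",(M.T@(np.array(target)-st["position"])).round(1))
    if ty is not None: print("roll",-(ty-y))
E
python3 - <<'E'
from h import *
info([437,-231,217],-45)
w=read_camera("wrist");cv2.imwrite("pics/w1.png",w["pixels"][:,:,::-1])
t=read_camera("top");cv2.imwrite("pics/t1.png",t["pixels"][:,:,::-1])
E
```

```text
t 1.3 p [ 395.4 -311.1  216.5] yaw -45.62 tilt 0.14 F [-0.2 -0.2  1. ] m [-0.03 -0.05  0.04] q7 -0.26 w 92.8
tool d [-28.2 -85.8  -0.7]
roll -0.6198075998580777
```

View pics/w1.png

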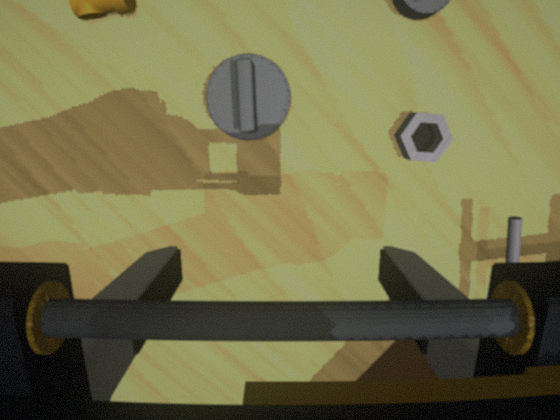

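The wrist view shows the cap's skirt circle at about (248,96). The bar's top runs from about (243,58) to (246,131), almost at right angles to the jaw direction.

Run:
```python
from h import *
im=cv2.imread("pics/w1.png")
cv2.imwrite("pics/w1c.png",cv2.resize(im[45:150,195:300],None,fx=6,fy=6,interpolation=cv2.INTER_CUBIC))
```

```text
(no output)
```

View pics/w1c.png

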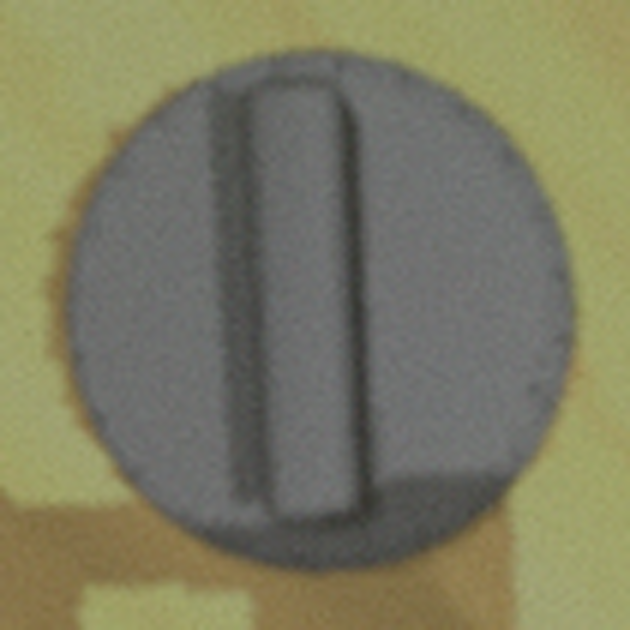

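Run:
```python
from h import *
w=read_camera("wrist")
f=lambda x,y:(195+x/6-.42,45+y/6-.42)
a,b,c,d=[onz(w,f(*p),63) for p in [(250,88),(338,85),(272,515),(358,508)]]
e1=(a+b)/2;e2=(c+d)/2
print(e1,e2,np.linalg.norm(e1-e2),np.linalg.norm(a-b)); print("c",(e1+e2)/2,np.degrees(np.arctan2(*(e1-e2)[1::-1])))
print("skirt",onz(w,f(322,305),33))
info([437,-231,217],-45)
```

```text
[ 455.69145221 -213.95334875   63.        ] [ 416.57621529 -254.20300524   63.        ] 56.1251869178653 11.76344690551582
c [ 436.13383375 -234.078177     63.        ] 45.81891406635446
skirt [ 437.07721214 -233.16925452   33.        ]
t 1.45 p [ 394.3 -312.7  216.3] yaw -46.31 tilt 0.15 F [ 0.2  0.1 -0.8] m [ 0.01 -0.05 -0.01] q7 -0.27 w 92.7
tool d [-29.6 -87.3  -0.9]
roll -1.3116669148967404
```

Emit:
drive_tool(rows="-1 -14 -43 0 -1.5;-1 -14 -42 0 0;-1 0 0 35 0;-1 0 0 35 0;-1 0 0 35 0;-1 0 0 30 0;-1 0 0 0 0;-1 0 0 0 0;-1 0 0 0 0;-1 0 0 0 0")

```text
clock: 2.45
position: [441.6, -239.4, 82.2]
orientation: [2.875, -1.249, 0.027]
force: [0.1, -0.1, -0.4]
gripper_width: 1.002
```

Run:
```python
from h import *
info([436.8,-232.5,37],-44.5)
w=read_camera("wrist");cv2.imwrite("pics/w2.png",w["pixels"][:,:,::-1])
```

```text
t 2.45 p [ 441.6 -239.4   82.2] yaw -46.96 tilt 1.04 F [ 0.1 -0.1 -0.4] m [-0.01  0.01 -0.03] q7 -0.52 w 93.2
tool d [-9.2 -1.1 45. ]
roll -2.457012898365633
```

View pics/w2.png

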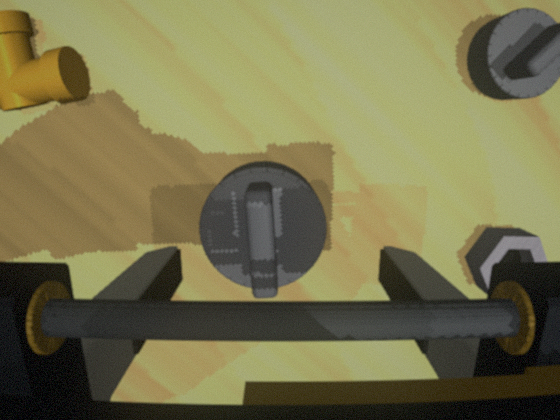

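The wrist view shows the bar centred on about (262,240) between the fingers, slightly to the left, and almost square to them.

Emit:
drive_tool(rows="-1 -9 -1 0 -2;-1 0 0 0 0;-1 0 0 15 0;-1 0 0 15 0;-1 0 0 13 0;-1 0 0 0 0;-1 0 0 0 0;-1 0 0 0 0;-1 0 0 0 0;-1 0 0 0 0")

```text
clock: 3.5
position: [440.0, -233.2, 44.5]
orientation: [2.898, -1.193, 0.047]
force: [0.1, 0.1, 0.9]
gripper_width: 1.001
```

Run:
```python
from h import *
info([436.8,-232.5,37],-44.5)
w=read_camera("wrist");cv2.imwrite("pics/w3.png",w["pixels"][:,:,::-1])
```

```text
t 3.5 p [ 440.  -233.2   44.5] yaw -44.75 tilt 1.78 F [0.1 0.1 0.9] m [ 0.   -0.03 -0.05] q7 -0.52 w 93.1
tool d [-3.   1.8  7.4]
roll -0.24743783162327304
```

View pics/w3.png

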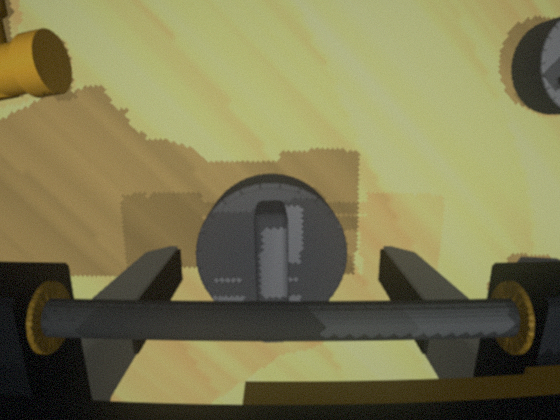

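```bash
cat >> h.py <<'E'
def tilt():
    M,_=yaw(); print("z axis",M[:,2].round(4),"x.z deg",np.degrees(M[2,0]).round(2),"y.z deg",np.degrees(M[2,1]).round(2))
E
python3 -c "
from h import *
tilt();print(sense()['joints'])"
```

```text
z axis [ 0.0253 -0.0183 -0.9995] x.z deg 1.77 y.z deg -0.27
[ 0.51957746  0.63773191 -0.11818614  2.05583883  0.18554719  0.42719567
 -0.52350569]
```

Emit:
drive_tool(rows="-1 -3 1 0 0;-1 0 0 4 0;-1 0 0 4 0;-1 0 0 0 0;-1 0 0 0 0;-1 0 0 0 0;-1 0 0 0 0;-1 0 0 0 0;-1 0 0 0 0;-1 0 0 0 0")

```text
clock: 4.55
position: [437.4, -232.1, 35.9]
orientation: [2.898, -1.193, 0.048]
force: [-0.5, 0.2, 0.8]
gripper_width: 0.999
```

```bash
python3 -c "
from h import *
tilt();info([436.8,-232.5,37],-44.5);print(sense()['joints'])"
```

```text
z axis [ 0.0258 -0.0186 -0.9995] x.z deg 1.8 y.z deg -0.28
t 4.55 p [ 437.4 -232.1   35.9] yaw -44.76 tilt 1.82 F [-0.5  0.2  0.8] m [-0.05  0.01 -0.07] q7 -0.53 w 92.9
tool d [-0.   0.7 -1.1]
roll -0.257480329338712
[ 0.51497041  0.65060892 -0.11139445  2.06937168  0.19015541  0.39983585
 -0.52816399]
```

Emit:
drive_tool(rows="1 0 0 0 0;1 0 0 0 0;1 0 0 0 0;1 0 0 0 0;1 0 0 0 0;1 0 0 0 0;1 0 0 0 0;1 0 0 0 0;1 0 0 0 0;1 0 0 0 0", force=30)

```text
clock: 5.55
position: [437.4, -232.1, 36.0]
orientation: [2.898, -1.193, 0.049]
force: [0.2, 0.2, 0.7]
gripper_width: 0.196
```

```bash
python3 -c "
from h import *
tilt();info([436.8,-232.5,37],-44.5);print(sense()['joints'])"
```

```text
z axis [ 0.026  -0.0187 -0.9995] x.z deg 1.81 y.z deg -0.29
t 5.55 p [ 437.4 -232.1   36. ] yaw -44.76 tilt 1.83 F [0.2 0.2 0.7] m [-0.03  0.01  0.03] q7 -0.53 w 18.2
tool d [-0.1  0.8 -1. ]
roll -0.2570315408121573
[ 0.51499054  0.65045914 -0.11145306  2.06933209  0.19011403  0.3997909
 -0.52813897]
```

Emit:
drive_tool(rows="1 0 0 0 0;1 0 0 0 0;1 0 0 0 0;1 0 0 -10 0;1 0 0 -25 0;1 0 0 -30 0;1 0 0 -30 0;1 0 0 -30 0;1 0 0 -30 0;1 0 0 -30 0")

```text
clock: 6.55
position: [428.8, -226.7, 226.4]
orientation: [2.899, -1.192, 0.029]
force: [1.1, 0.6, -0.0]
gripper_width: 0.15
```

```bash
python3 -c "
from h import *
tilt();info([437,-232,240]);print(sense()['joints'])
w=read_camera('wrist');cv2.imwrite('pics/w4.png',w['pixels'][:,:,::-1])"
```

```text
z axis [ 0.0146 -0.0132 -0.9998] x.z deg 1.13 y.z deg -0.05
t 6.55 p [ 428.8 -226.7  226.4] yaw -44.71 tilt 1.13 F [ 1.1  0.6 -0. ] m [-0.09 -0.05 -0.01] q7 -0.44 w 13.9
tool d [  9.8  -2.  -13.4]
[ 0.58312309  0.3490877  -0.19760136  1.8859128   0.0944709   0.89642784
 -0.4410387 ]
```

View pics/w4.png

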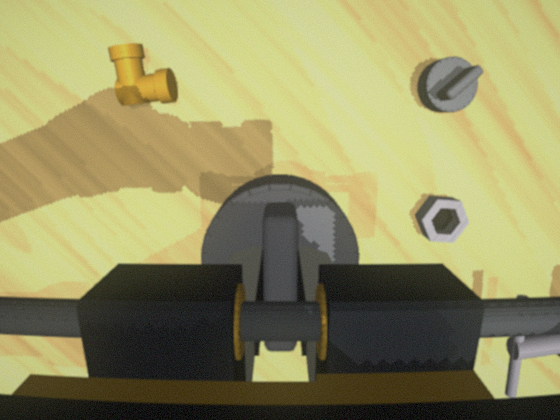

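The cap is held, with an opening of 13.9 mm, and it's off the table.

Emit:
drive_tool(rows="1 -10 -16 -5 0;1 -19 -33 -5 0;1 -21 -36 -5 0;1 -21 -36 0 0;1 -21 -36 0 0;1 -21 -36 0 0;1 -21 -36 0 0;1 -21 -36 0 0;1 -17 -30 0 0;1 -10 -15 0 0")

```text
clock: 7.6
position: [525.0, 126.9, 246.8]
orientation: [2.888, -1.213, 0.064]
force: [0.4, -0.4, -0.6]
gripper_width: 0.153
```

```bash
python3 -c "
from h import *
tilt();info([522,142,240],-80.2);print(sense()['joints'])"
```

```text
z axis [ 0.0342 -0.0238 -0.9991] x.z deg 2.35 y.z deg -0.45
t 7.6 p [525.  126.9 246.8] yaw -45.57 tilt 2.39 F [ 0.4 -0.4 -0.6] m [-0.01  0.03  0.05] q7 -1.25 w 14.2
tool d [-13.2  -8.4   6.3]
roll 34.62723556012052
[-0.09742067  0.41485245 -0.28997522  1.72047365  0.17783419  1.00519144
 -1.25211006]
```

Emit:
drive_tool(rows="1 -6 -4 0 0;1 -6 -4 0 0;1 0 0 0 6;1 0 0 0 8;1 0 0 0 8;1 0 0 0 8;1 0 0 0 5;1 0 0 0 0;1 0 0 0 0;1 0 0 0 0")

```text
clock: 8.6
position: [518.1, 134.8, 246.4]
orientation: [2.364, -2.065, 0.065]
force: [-0.6, 0.3, -1.5]
gripper_width: 0.154
```

```bash
python3 -c "
from h import *
tilt();info([522,142,200],-80.2);print(sense()['joints'])
for n in ['top','side','wrist']:
  w=read_camera(n);cv2.imwrite('pics/%s5.png'%n,w['pixels'][:,:,::-1])"
```

```text
z axis [ 0.0299 -0.0287 -0.9991] x.z deg 1.86 y.z deg -1.48
t 8.6 p [518.1 134.8 246.4] yaw -82.28 tilt 2.38 F [-0.6  0.3 -1.5] m [ 0.06  0.08 -0.01] q7 -1.84 w 14.3
tool d [-8.1 -3.7 46.3]
roll -2.080177974524503
[-0.22585683  0.400568   -0.13135242  1.7320114   0.10517596  0.99615002
 -1.83858645]
```

View pics/side5.png

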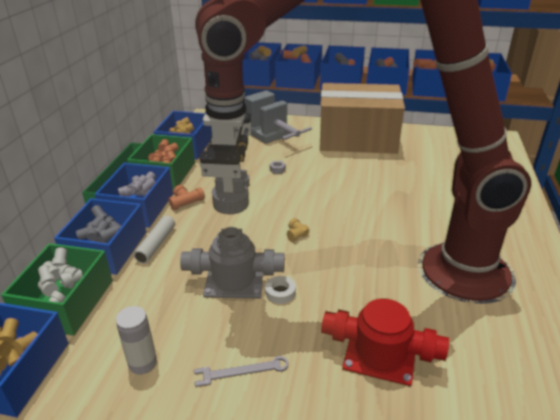

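View pics/wrist5.png

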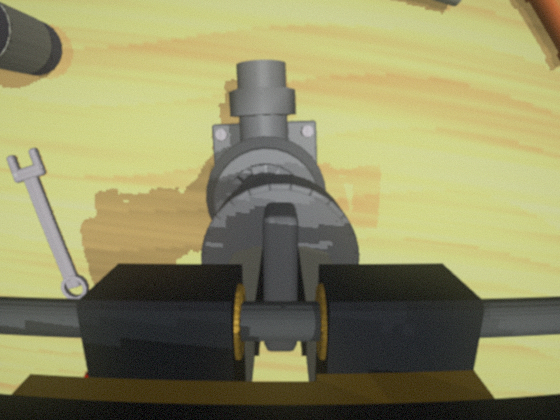

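The side view shows the held cap above and behind the neck. The wrist view shows the bar parallel to the pipe run, with the bowl about 12 px to the left, which agrees with the 8 mm offset still to go.

Emit:
drive_tool(rows="1 -5 -2 0 -2;1 -3 -2 0 0;1 0 0 15 0;1 0 0 15 0;1 0 0 10 0;1 0 0 0 0;1 0 0 0 0;1 0 0 0 0;1 0 0 0 0;1 0 0 0 0")

```text
clock: 9.75
position: [524.7, 146.6, 206.9]
orientation: [-2.407, 2.013, -0.067]
force: [-0.2, 0.1, -0.8]
gripper_width: 0.148
```

```bash
python3 -c "
from h import *
tilt();info([522,142,200],-80.2)
for n in ['top','side']:
  w=read_camera(n);cv2.imwrite('pics/%s6.png'%n,w['pixels'][:,:,::-1])
  x,y=(165,130) if n=='side' else (180,130)
  cv2.imwrite('pics/%s6c.png'%n,cv2.resize(w['pixels'][y:y+120,x:x+140,::-1],None,fx=5,fy=5,interpolation=cv2.INTER_CUBIC))"
```

```text
z axis [ 0.035  -0.0248 -0.9991] x.z deg 1.75 y.z deg -1.72
t 9.75 p [524.7 146.6 206.9] yaw -79.83 tilt 2.46 F [-0.2  0.1 -0.8] m [0.06 0.06 0.02] q7 -1.83 w 13.7
tool d [3.8 3.7 7. ]
roll 0.3659882259470635
```

View pics/side6c.png

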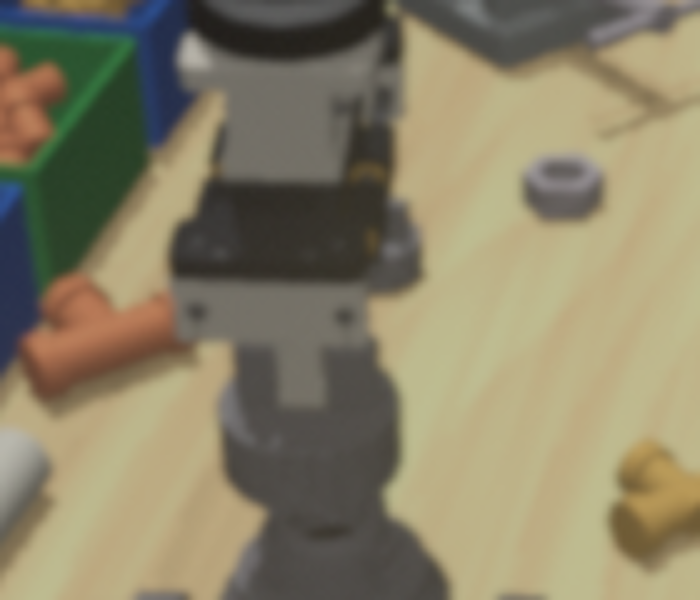

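View pics/top6c.png

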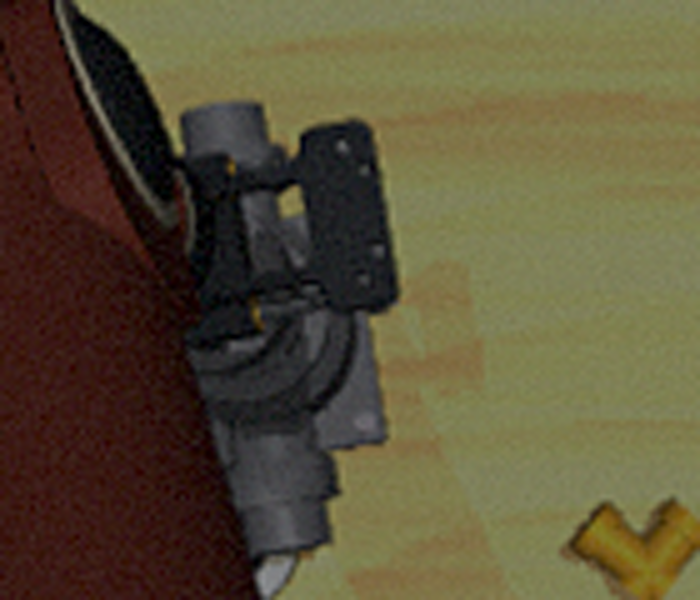

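```bash
python3 -c "
from h import *
s=read_camera('side')
for z0,off in [(19,'mid'),(3,'skirttop'),(36,'rim')]:
  p=np.array([524.7,146.6,206.9])+z0*np.array([.035,-.025,-.999]); print(off,p,proj(s,p))
print(proj(s,[522,142,187]),proj(s,[522,142,142]))
info([522,142,200])"
```

```text
mid [525.365 146.125 187.919] [[226.64591752 215.48977534]]
skirttop [524.805 146.525 203.903] [[226.31049298 209.32341383]]
rim [525.96  145.7   170.936] [[226.99581075 221.91965742]]
[[228.78221791 214.90508475]] [[230.19738868 232.03775741]]
t 9.9 p [524.6 146.5 206.8] yaw -79.83 tilt 2.45 F [-0.3 -0.  -0.8] m [ 0.03  0.04 -0.07] q7 -1.83 w 14.1
tool d [3.8 3.6 6.8]
```

Emit:
drive_tool(rows="1 2 5 0 0;1 0 0 0 0;1 0 0 8 0;1 0 0 8 0;1 0 0 6 0;1 0 0 0 0;1 0 0 0 0;1 0 0 0 0;1 0 0 0 0;1 0 0 0 0")

```text
clock: 10.9
position: [520.2, 142.6, 182.3]
orientation: [-2.408, 2.014, -0.066]
force: [0.2, 0.3, -0.6]
gripper_width: 0.15
```

```bash
cat >> h.py <<'E'
def rim(target=(522,142),off=30):
    st=sense();M,y=yaw(st);r=st["position"]+off*M[:,2];d=np.array([target[0]-r[0],target[1]-r[1],0])
    print("cap pt",r.round(1),"tool shift",(M.T@d).round(1))
E
python3 -c "
from h import *
tilt();info();rim()
w=read_camera('side');cv2.imwrite('pics/side7c.png',cv2.resize(w['pixels'][130:270,165:305,::-1],None,fx=4,fy=4,interpolation=cv2.INTER_CUBIC))"
```

```text
z axis [ 0.0338 -0.0252 -0.9991] x.z deg 1.77 y.z deg -1.65
t 10.9 p [520.2 142.6 182.3] yaw -79.84 tilt 2.42 F [ 0.2  0.3 -0.6] m [0.02 0.09 0.02] q7 -1.84 w 14.0
cap pt [521.2 141.9 152.4] tool shift [ 0.  -0.8  0. ]
```

View pics/side7c.png

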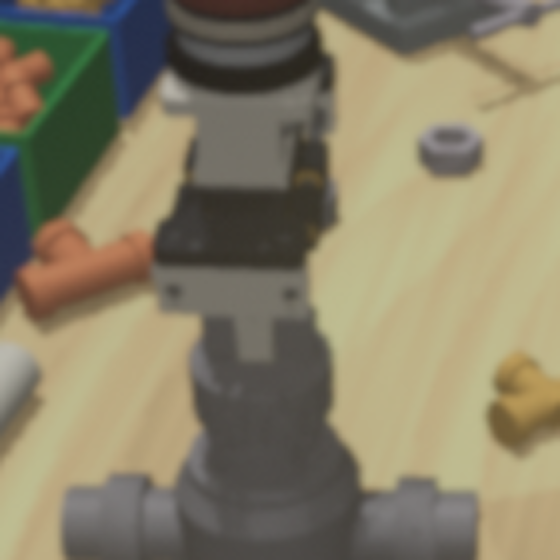

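The side view shows the cap at x≈262 in the crop, against ≈267 for the bowl. It's centred over the neck, with the rim just above the mouth.

Emit:
drive_tool(rows="1 0 -0.8 3 0;1 0 0 3 0;1 0 0 2 0;1 0 0 2 0;1 0 0 2 0;1 0 0 0 0;1 0 0 0 0;1 0 0 0 0;1 0 0 0 0;1 0 0 0 0")

```text
clock: 11.95
position: [521.8, 142.5, 169.6]
orientation: [-2.407, 2.013, -0.067]
force: [-0.1, 0.4, -1.2]
gripper_width: 0.15
```

```bash
python3 -c "
from h import *
tilt();info();rim()"
```

```text
z axis [ 0.0346 -0.025  -0.9991] x.z deg 1.76 y.z deg -1.7
t 11.95 p [521.8 142.5 169.6] yaw -79.84 tilt 2.45 F [-0.1  0.4 -1.2] m [ 0.1   0.02 -0.01] q7 -1.84 w 14.0
cap pt [522.8 141.7 139.6] tool shift [-0.4  0.7 -0. ]
```

Emit:
drive_tool(rows="1 0 0.6 0.8 0;1 0 0 0.8 0;1 0 0 0.8 0;1 0 0 0.8 0;1 0 0 0.8 0;1 0 0 0 0;1 0 0 0 0;1 0 0 0 0")

```text
invalid input
```

```bash
python3 -c "
from h import *
tilt();info();rim()"
```

```text
z axis [ 0.0346 -0.025  -0.9991] x.z deg 1.76 y.z deg -1.7
t 11.95 p [521.8 142.5 169.6] yaw -79.84 tilt 2.45 F [-0.1  0.4 -1.2] m [ 0.1   0.02 -0.01] q7 -1.84 w 14.0
cap pt [522.8 141.7 139.6] tool shift [-0.4  0.7 -0. ]
```

Refused because I gave only 8 rows, so nothing moved. I'll send it again with 10.

Emit:
drive_tool(rows="1 0 0.6 0.8 0;1 0 0 0.8 0;1 0 0 0.8 0;1 0 0 0.8 0;1 0 0 0.8 0;1 0 0 0 0;1 0 0 0 0;1 0 0 0 0;1 0 0 0 0;1 0 0 0 0")

```text
clock: 12.95
position: [521.5, 142.5, 168.7]
orientation: [-2.405, 2.013, -0.069]
force: [-0.7, -0.0, 2.5]
gripper_width: 0.15
```

```bash
python3 -c "
from h import *
tilt();info();rim()"
```

```text
z axis [ 0.0365 -0.0247 -0.999 ] x.z deg 1.76 y.z deg -1.81
t 12.95 p [521.5 142.5 168.7] yaw -79.86 tilt 2.53 F [-0.7 -0.   2.5] m [ 0.02  0.24 -0.01] q7 -1.84 w 14.0
cap pt [522.6 141.7 138.7] tool shift [-0.4  0.5 -0. ]
```

Contact is at TCP z ≈ 168.7, where the thread tops were expected. I'll open a little so the cap can settle squarely.

Emit:
drive_tool(rows="0.4 0 0 0 0;0.4 0 0 0 0;0.4 0 0 0 0;0.4 0 0 0 0;0.4 0 0 0 0;0.4 0 0 0 0;0.4 0 0 0 0;0.4 0 0 0 0;0.4 0 0 0 0;0.4 0 0 0 0")

```text
clock: 13.95
position: [522.0, 142.6, 168.2]
orientation: [-2.405, 2.012, -0.069]
force: [-0.2, -0.2, -1.0]
gripper_width: 0.3
```

```bash
python3 -c "
from h import *
tilt();info();rim()
w=read_camera('side');cv2.imwrite('pics/side8c.png',cv2.resize(w['pixels'][160:270,165:305,::-1],None,fx=5,fy=5,interpolation=cv2.INTER_CUBIC))
w=read_camera('wrist');cv2.imwrite('pics/w8.png',w['pixels'][:,:,::-1])"
```

```text
z axis [ 0.0373 -0.0243 -0.999 ] x.z deg 1.75 y.z deg -1.86
t 13.95 p [522.  142.6 168.2] yaw -79.86 tilt 2.55 F [-0.2 -0.2 -1. ] m [ 0.11  0.09 -0.02] q7 -1.84 w 27.9
cap pt [523.1 141.9 138.2] tool shift [-0.3  1.1 -0. ]
```

View pics/side8c.png

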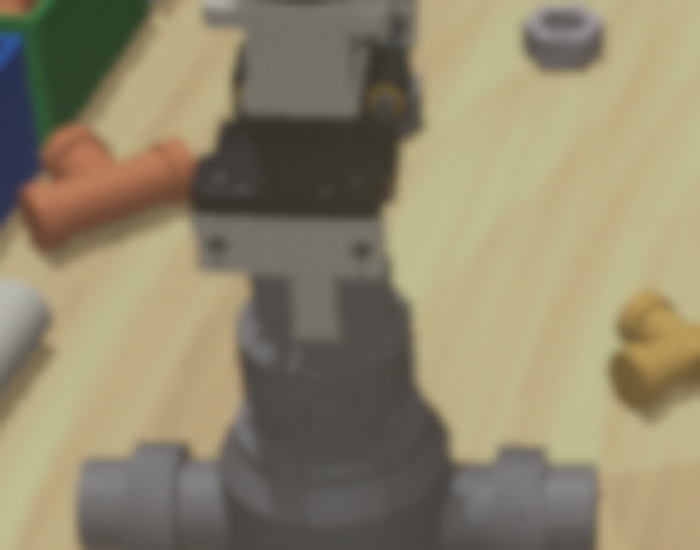

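View pics/w8.png

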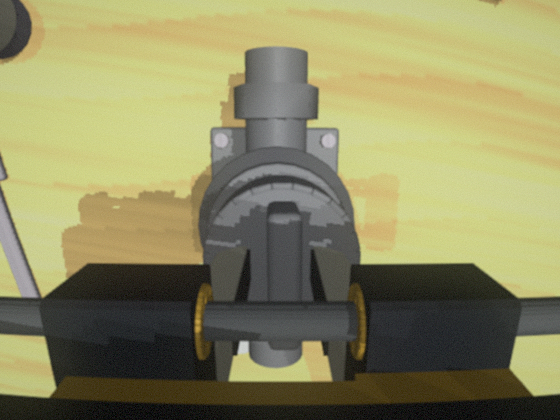

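The cap has settled on the thread tops with its bar in line with the pipe run: in the wrist view the bar is at x≈283 and the pipe at x≈277. I'll turn it with the fingers left slightly open so it's free to drop.

Emit:
drive_tool(rows="0.66 -0.3 0.5 0 0;0.66 0 0 0 0;0.66 0 0 0 0;0.66 0 0 0 0;0.66 0 0 0 -6;0.66 0 0 0 -6;0.66 0 0 0 -6;0.66 0 0 0 -6;0.66 0 0 0 0;0.66 0 0 0 0")

```text
clock: 15.05
position: [521.7, 142.8, 168.1]
orientation: [2.782, -1.451, 0.07]
force: [0.7, -0.1, 0.2]
gripper_width: 0.169
```

```bash
cat >> h.py <<'E'
def look(k):
    w=read_camera('side');a=cv2.resize(w['pixels'][180:260,185:285,::-1],None,fx=4,fy=4,interpolation=cv2.INTER_CUBIC)
    w=read_camera('wrist');b=cv2.resize(w['pixels'][100:420,100:460,::-1],(400,355))
    b=cv2.copyMakeBorder(b,0,0,0,0,0); h=max(a.shape[0],b.shape[0])
    P=lambda i:cv2.copyMakeBorder(i,0,h-i.shape[0],0,0,cv2.BORDER_CONSTANT)
    cv2.imwrite('pics/L%s.png'%k,np.hstack([P(a),P(b)]))
E
python3 -c "
from h import *
tilt();info();rim();look(1)"
```

```text
z axis [ 0.038  -0.0239 -0.999 ] x.z deg 2.37 y.z deg -1.0
t 15.05 p [521.7 142.8 168.1] yaw -55.11 tilt 2.57 F [ 0.7 -0.1  0.2] m [ 0.02 -0.    0.03] q7 -1.49 w 15.7
cap pt [522.9 142.1 138.2] tool shift [-0.4  0.8 -0. ]
```

View pics/L1.png

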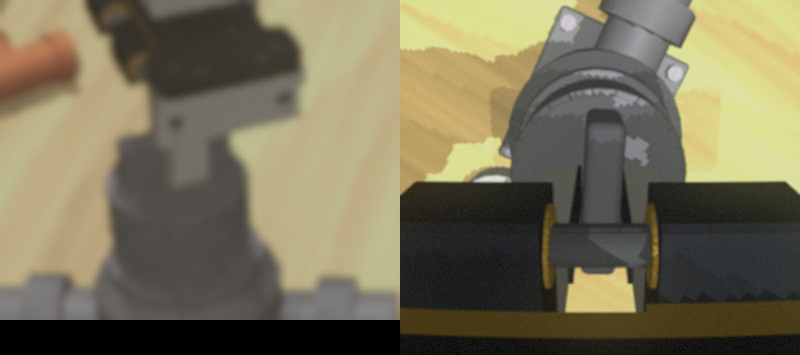

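Not dropped yet: the bar's near end is still at y≈110 in the crop, against 114 before. I'll keep turning back.

Emit:
drive_tool(rows="0.66 0 0 0 -4;0.66 0 0 0 -4;0.66 0 0 0 -1;0.66 0 0 0 0;0.66 0 0 0 0;0.66 0 0 0 0;0.66 0 0 0 0;0.66 0 0 0 0;0.66 0 0 0 0;0.66 0 0 0 0")

```text
clock: 16.15
position: [521.4, 143.0, 168.1]
orientation: [2.881, -1.229, 0.07]
force: [-0.1, -0.6, 0.4]
gripper_width: 0.169
```

```bash
python3 -c "
from h import *
tilt();info();rim();look(2)"
```

```text
z axis [ 0.0379 -0.025  -0.999 ] x.z deg 2.54 y.z deg -0.58
t 16.15 p [521.4 143.  168.1] yaw -46.23 tilt 2.6 F [-0.1 -0.6  0.4] m [ 0.01  0.01 -0.  ] q7 -1.36 w 15.7
cap pt [522.5 142.3 138.2] tool shift [-0.2  0.6 -0. ]
```

View pics/L2.png

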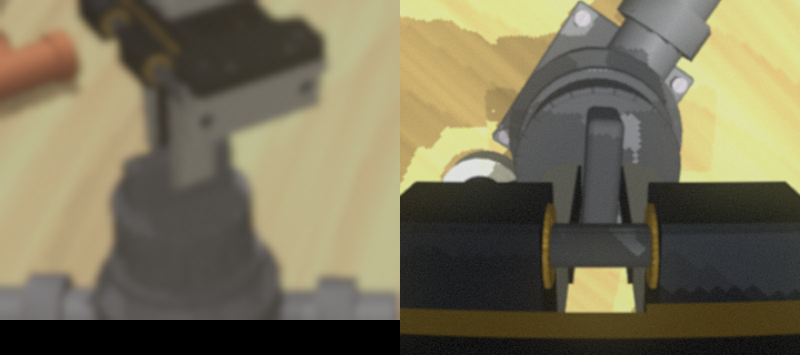

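```bash
python3 -c "
import cv2,numpy as np
a=cv2.imread('pics/L1.png');b=cv2.imread('pics/L2.png')
t=np.hstack([a[90:355,:400],b[90:355,:400]]);u=np.hstack([a[60:355,480:760],b[60:355,480:760]])
u=cv2.copyMakeBorder(u,0,0,0,240,0)
cv2.imwrite('pics/cmp.png',np.vstack([t,u]))"
```

```text
(no output)
```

View pics/cmp.png

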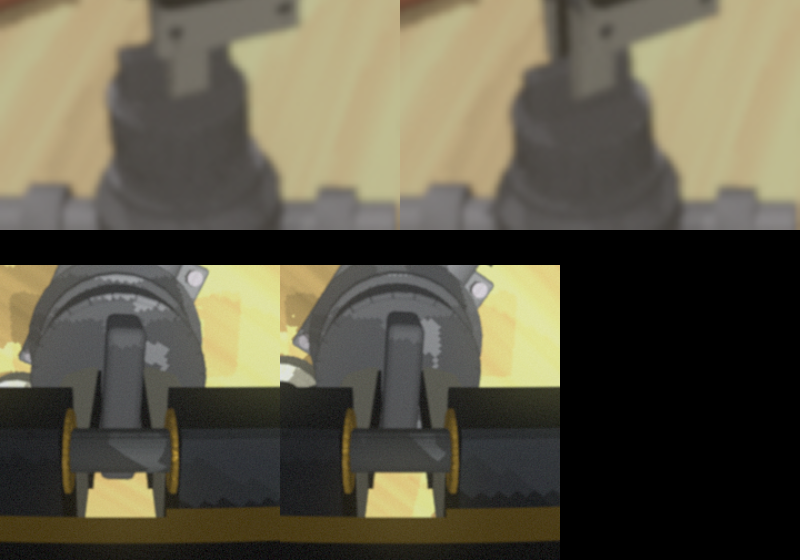

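It has dropped in: the skirt is about 4 px (11 mm) lower in the side view, and the far bar end has gone from the wrist view. I'll lower the fingers 10 mm, then screw forward, still loose.

Emit:
drive_tool(rows="0.66 0 0.5 5 0;0.66 0 0 4 0;0.66 0 0 0 0;0.66 0 0 0 0;0.66 0 0 0 7;0.66 0 0 0 7;0.66 0 0 0 7;0.66 0 0 0 7;0.66 0 0 0 7;0.66 0 0 0 0")

```text
clock: 17.25
position: [520.8, 142.4, 157.9]
orientation: [-2.356, 2.069, -0.068]
force: [0.7, 0.8, -0.8]
gripper_width: 0.168
```

```bash
python3 -c "
from h import *
tilt();info();rim();look(3)"
```

```text
z axis [ 0.036  -0.0249 -0.999 ] x.z deg 1.68 y.z deg -1.86
t 17.25 p [520.8 142.4 157.9] yaw -82.59 tilt 2.51 F [ 0.7  0.8 -0.8] m [ 0.08  0.07 -0.03] q7 -1.88 w 15.7
cap pt [521.9 141.6 128. ] tool shift [-0.4 -0.2 -0. ]
```

View pics/L3.png

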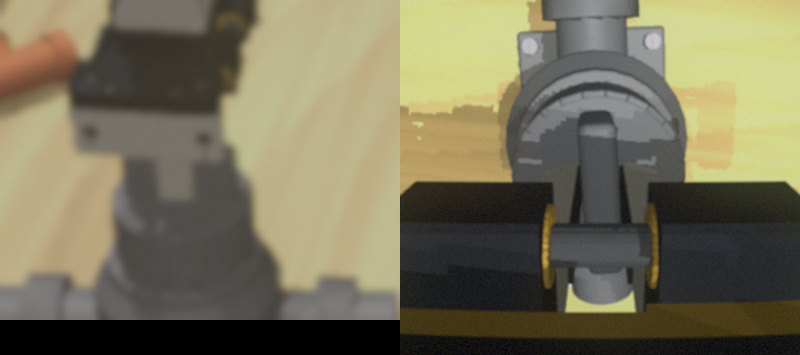

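The cap is following clockwise and is still low on the neck.

Emit:
drive_tool(rows="0.66 0 0 0 6;0.66 0 0 0 6;0.66 0 0 0 5;0.66 0 0 0 4;0.66 0 0 0 3;0.66 0 0 0 3;0.66 0 0 0 0;0.66 0 0 0 0;0.66 0 0 0 0;0.66 0 0 0 0")

```text
clock: 18.35
position: [520.3, 142.3, 157.1]
orientation: [-1.81, 2.55, -0.06]
force: [-0.5, -0.0, 0.2]
gripper_width: 0.175
```

```bash
python3 -c "
from h import *
tilt();info();rim();look(4)"
```

```text
z axis [ 0.0336 -0.0232 -0.9992] x.z deg 0.62 y.z deg -2.25
t 18.35 p [520.3 142.3 157.1] yaw -109.29 tilt 2.34 F [-0.5 -0.   0.2] m [0.08 0.04 0.02] q7 -2.25 w 16.2
cap pt [521.3 141.6 127.2] tool shift [-0.6 -0.6  0. ]
```

View pics/L4.png

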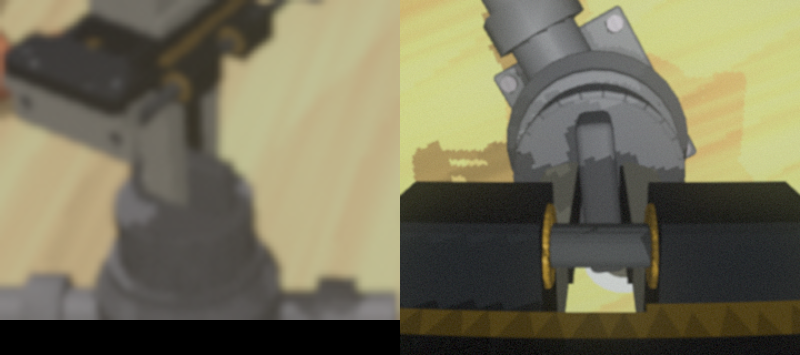

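Emit:
drive_tool(rows="0.66 0 0 0 3;0.66 0 0 0 3;0.66 0 0 0 3;0.66 0 0 0 3;0.66 0 0 0 3;0.66 0 0 0 0;0.66 0 0 0 0;0.66 0 0 0 0;0.66 0 0 0 0;0.66 0 0 0 0")

```text
clock: 19.45
position: [521.1, 143.0, 157.2]
orientation: [-1.461, 2.757, -0.058]
force: [-0.1, -0.5, -1.0]
gripper_width: 0.172
```

```bash
python3 -c "
from h import *
tilt();info();rim();look(5);print(sense()['joints'])"
```

```text
z axis [ 0.036  -0.0231 -0.9991] x.z deg -0.06 y.z deg -2.45
t 19.45 p [521.1 143.  157.2] yaw -124.14 tilt 2.45 F [-0.1 -0.5 -1. ] m [0.02 0.02 0.32] q7 -2.46 w 16.0
cap pt [522.1 142.3 127.3] tool shift [ 0.3 -0.1  0. ]
[-0.39099987  0.50603538  0.09343614  1.84745292 -0.01774637  0.76272156
 -2.46404594]
```

View pics/L5.png

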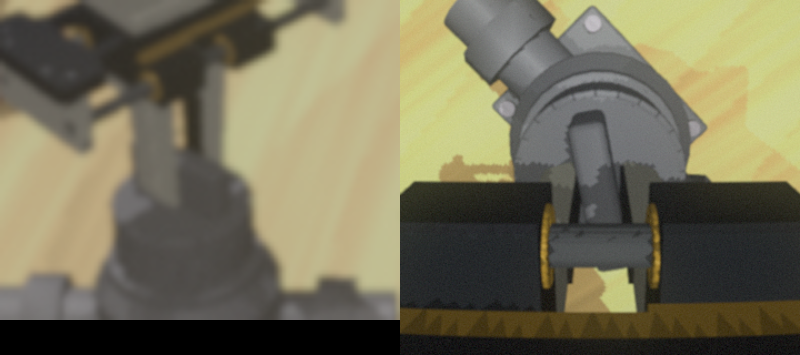

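The moment has risen to 0.32 N·m and the bar now lags the fingers in the wrist view, so it looks like the stop. I'll push a little farther to confirm.

Emit:
drive_tool(rows="0.66 0 0 0 2;0.66 0 0 0 2;0.66 0 0 0 2;0.66 0 0 0 2;0.66 0 0 0 2;0.66 0 0 0 0;0.66 0 0 0 0;0.66 0 0 0 0;0.66 0 0 0 0;0.66 0 0 0 0")

```text
clock: 20.55
position: [522.0, 142.6, 157.4]
orientation: [-1.211, 2.871, -0.062]
force: [0.5, -1.4, -0.5]
gripper_width: 0.194
```

```bash
python3 -c "
from h import *
tilt();info();rim();look(6);print(sense()['joints'])"
```

```text
z axis [ 0.0389 -0.0266 -0.9989] x.z deg -0.47 y.z deg -2.66
t 20.55 p [522.  142.6 157.4] yaw -134.26 tilt 2.7 F [ 0.5 -1.4 -0.5] m [-0.07 -0.19  1.15] q7 -2.61 w 18.1
cap pt [523.2 141.8 127.4] tool shift [ 0.7  1.  -0.1]
[-0.42834968  0.50819369  0.14715293  1.847946   -0.04992979  0.76130654
 -2.60843355]
```

View pics/L6.png

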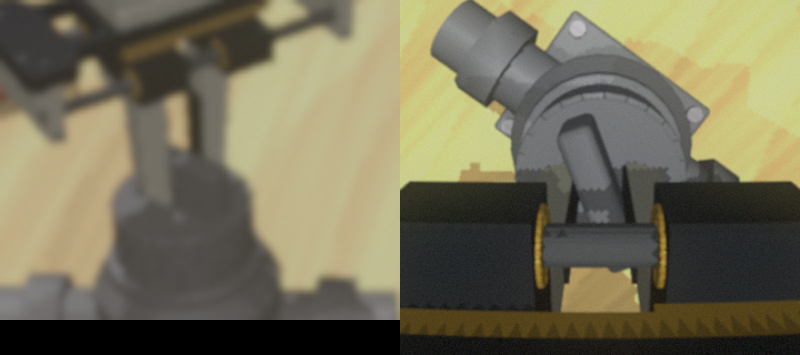

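The gripper turned 10° more while the bar stayed put. The moment rose to 1.15 N·m and the fingers were wedged from 16 to 18 mm, so this is the firm stop. I'll ease back, open and lift off.

Emit:
drive_tool(rows="0.66 0 0 0 -4;0.66 0 0 0 -4;0.3 0 0 0 0;0.1 0 0 0 0;0.1 0 0 0 0;0.1 0 0 0 0;0.1 0 0 0 0;0.1 0 0 -8 0;0.1 0 0 -20 0;0.1 0 0 -30 0")

```text
clock: 21.65
position: [516.0, 143.6, 213.8]
orientation: [-1.381, 2.808, -0.052]
force: [0.2, -0.5, -0.3]
gripper_width: 0.448
```

Emit:
drive_tool(rows="0.1 0 0 -40 0;0.1 0 0 -40 0;0.1 10 40 0 0;0.1 10 40 0 0;0.1 10 40 0 0;0.1 10 40 0 0;0.1 10 40 0 0;0.1 0 0 0 0;0.1 0 0 0 0;0.1 0 0 0 0")

```text
clock: 22.65
position: [346.7, 224.2, 298.8]
orientation: [-1.379, 2.789, -0.054]
force: [0.3, -0.2, 0.8]
gripper_width: 0.452
```

```bash
python3 -c "
from h import *
info()
w=read_camera('side');a=cv2.resize(w['pixels'][180:280,165:305,::-1],None,fx=4,fy=4,interpolation=cv2.INTER_CUBIC)
cv2.imwrite('pics/f1.png',a)
w=read_camera('wrist');cv2.imwrite('pics/f2.png',w['pixels'][:,:,::-1])
w=read_camera('top');cv2.imwrite('pics/f3.png',w['pixels'][:,:,::-1])
"
```

```text
t 22.65 p [346.7 224.2 298.8] yaw -127.38 tilt 2.63 F [ 0.3 -0.2  0.8] m [ 0.08 -0.   -0.02] q7 -2.84 w 42.0
```

View pics/f1.png

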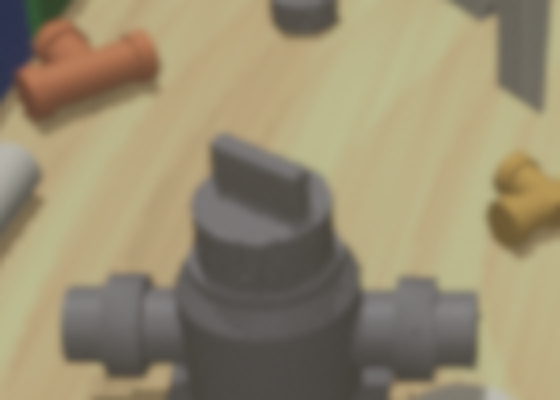

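View pics/f2.png

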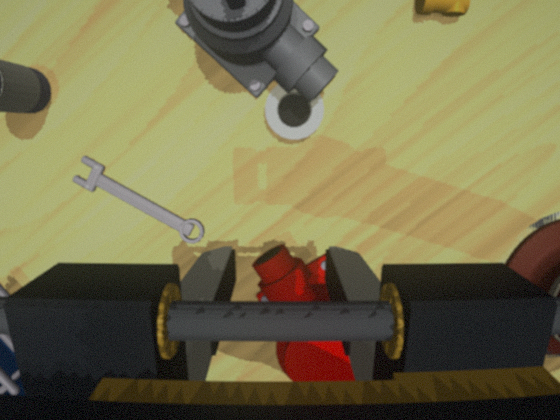

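View pics/f3.png

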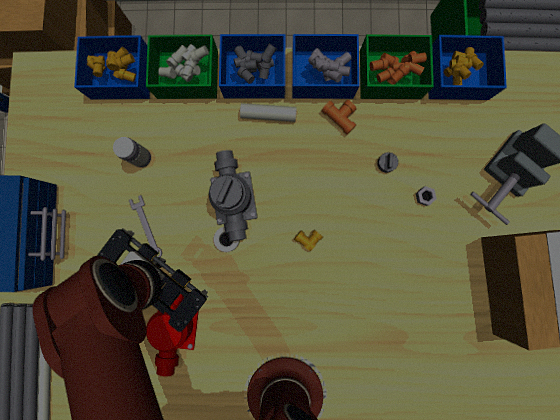

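```bash
python3 -c "
from h import *
print(sense()['joints'])
s=read_camera('side');t=read_camera('top')
cv2.imwrite('pics/f4.png',cv2.resize(t['pixels'][160:225,195:265,::-1],None,fx=10,fy=10,interpolation=cv2.INTER_CUBIC))
cv2.imwrite('pics/f5.png',cv2.resize(s['pixels'][205:265,200:265,::-1],None,fx=10,fy=10,interpolation=cv2.INTER_CUBIC))
"
```

```text
[-0.91340372  0.14799047  0.3016534   1.94529741 -0.00553134  1.03136597
 -2.83884891]
```

View pics/f4.png

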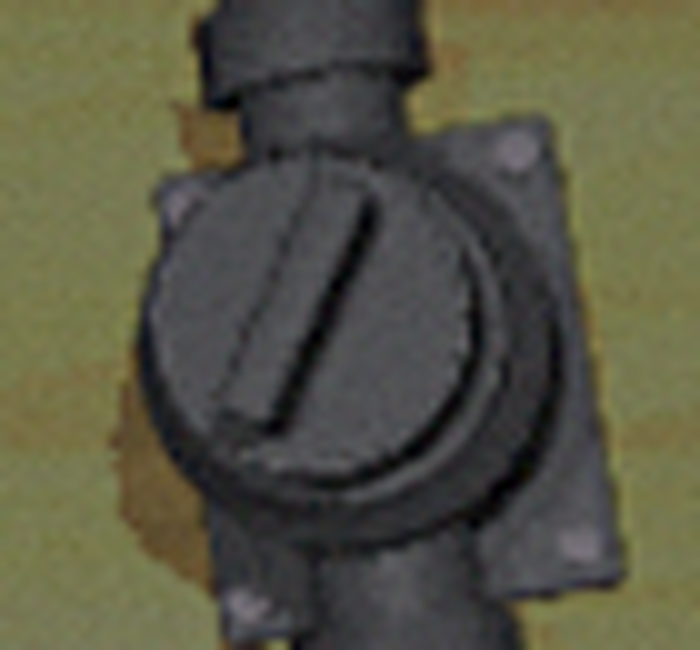

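View pics/f5.png

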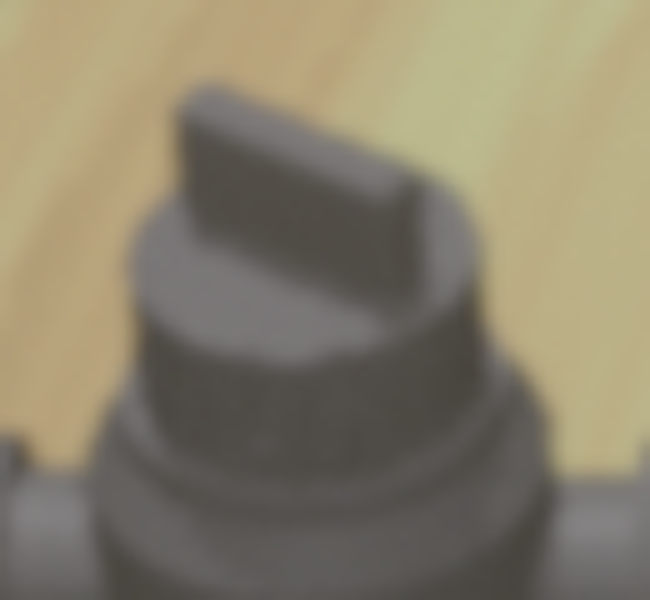

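```bash
python3 -c "
from h import *
s=read_camera('side');t=read_camera('top')
f=lambda x,y:(195+x/10-.45,160+y/10-.45); g=lambda x,y:(200+x/10-.45,205+y/10-.45)
print(tri(t,f(297,303),s,g(298,141)))
a=onz(t,f(345,185),180);b=onz(t,f(248,420),180);print(a,b,np.degrees(np.arctan2(*(a-b)[1::-1])))
a=onz(s,g(198,98),180);b=onz(s,g(398,184),180);print(a,b,(a+b)/2,np.degrees(np.arctan2(*(a-b)[1::-1])))
for z in (176,180,184,191): print(z,proj(s,[522,142,z]),g(298,141))
# skirt top front edge, at home z=150
print(proj(s,[521,180,150]),proj(s,[521,180,154]))
"
```

```text
(array([521.47645626, 141.07913208, 176.73522059]), np.float64(0.5198995309572348))
[547.90569789 130.02121334 180.        ] [494.04810097 151.22138145 180.        ] -21.48627346029725
[545.60078102 134.35162747 180.        ] [495.53034651 156.21998722 180.        ] [520.56556377 145.28580734 180.        ] -23.593393318984987
176 [[229.13440779 219.16990454]] (229.35000000000002, 218.65)
180 [[229.00681666 217.62492915]] (229.35000000000002, 218.65)
184 [[228.8786802  216.07325797]] (229.35000000000002, 218.65)
191 [[228.65311884 213.34159276]] (229.35000000000002, 218.65)
[[225.26831718 239.89598042]] [[225.13018128 238.37293279]]
```

Emit:
drive_tool(rows="0.1 0 0 0 -6;0.1 0 0 0 -6;0.1 0 0 0 -6;0.1 0 0 0 -6;0.1 0 0 0 -4;0.1 0 0 0 0;0.1 0 0 0 0;0.1 0 0 0 0;0.1 0 0 0 0;0.1 0 0 0 0")

```text
clock: 24.0
position: [348.8, 220.9, 297.7]
orientation: [-2.028, 2.376, -0.065]
force: [-0.4, 0.9, 0.6]
gripper_width: 0.451
```

```bash
python3 -c "
from h import *
info();print(sense()['joints'])
print(finish_job())"
```

```text
t 24.0 p [348.8 220.9 297.7] yaw -99.06 tilt 2.57 F [-0.4  0.9  0.6] m [0.   0.07 0.  ] q7 -2.35 w 41.9
[-0.85893188  0.14896877  0.24585549  1.94408758  0.00405113  1.03193076
 -2.34681041]
the job is handed in; nothing more can be done
None
```

The larger cap is on the strainer and screwed home to its stop. I let go, moved the arm clear and handed the job in at 24.0 s.

**What I did:** I set the cap on the thread tops with its bar along the pipe run, then opened the fingers so it could settle squarely. With the fingers loose I turned it counter-clockwise until it dropped in (about 11 mm lower in the side view). I then turned it clockwise to the stop.

**Last checks:**
- **Firm stop:** the last 10° of gripper turn did not move the bar. The moment rose to 1.15 N·m and the fingers were wedged from 16 to 18 mm.
- **Height:** the top of the bar measured 177 mm from both cameras together, and about 177 mm from the side view alone. Home is 180 mm and just dropped in is 184 mm, so this agrees within the 2 mm calibration plus my pixel reading.
- **Position and angle:** the cap is centred to about 1 mm. The bar ends roughly 32° clockwise of the pipe line.
- **Other items:** the small cap and the rest of the stock look unmoved in the top view, and the gripper touches nothing.

**What did not go cleanly:**
- The tool picked up about 2.5° of tilt during the moves, which is why I let the cap settle on the thread before turning it.
- One move call was refused for having too few rows; nothing moved.
- While backing away, the last joint came to -2.839 rad, just inside its -2.84 limit. I turned it back to -2.35 before handing in.

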